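Put the cream pot away behind the bifold door

TASK

Fold the little cupboard's bifold door right open, slide the pot of hand cream along the worktop into the cupboard without lifting it, then fold the door shut again so that both panels lie flat. Leave the thread spool in the cupboard, the brush and the scoop where they are.

Things in the scene. Friction and masses are not known exactly. Their poses are not given: they have to be found in the camera images.
- cupboard: Low white cupboard fixed on the worktop, 230 wide, 116 deep, 60 mm high, with a grey bifold door. Its top board (8 thick) is set back: front edge at x = +60 mm. Origin: on the worktop, middle of the door opening, in the plane of the shut door's inner faces; x into the cupboard, y to the left seen from the front, z up. Inside: y -101 to 101, x 0 to 108, height 52 mm; no sill to slide over.
- door_fold (a joint): Angle a of the first door panel, rad: 0 shut flat, 1.45 fully folded (stop). It hangs at x = 0, y = +100 mm of the cupboard. The fold comes out towards the robot to x = -100 sin a, y = 100 - 100 cos a mm while the lead panel's free edge runs in a flush floor track (x = 0) towards +y. Light friction, no spring or latch; stays where left.
- fold (a point): Axis of the fold between the two door panels, on their inner faces, at worktop level. Panels: 100 wide, 12 thick, 4 to 56 mm above the worktop. From the fold the lead panel runs 100 mm along (sin a, -cos a) in the cupboard's x, y; its outer face looks along (-cos a, -sin a). Site axes follow the lead panel: -x outward, -y towards its free edge.
- handle (a point): Middle of the handle bar on the lead panel: level steel bar, 10 diameter, 70 long, 48 mm above the worktop, its middle 40 mm along the panel from the fold axis and 50 mm out from the panel's inner face plane. Gap between bar and panel 33 mm, open above and below, with a post at each end (55 mm free between posts). Axes as at the fold.
- cream_pot: Low round pot of hand cream, white with a tan lid, 50 mm diameter, 28 mm high, 25 to 70 g, standing on the worktop in front of the cupboard's right half. Origin: centre of its underside.
- spool: Thread spool, 31 mm diameter, 42 mm high, standing inside the cupboard in its left half, at the back. Origin: centre of its underside. To be left alone.
- brush: Nail brush 30 x 85 x 23 mm lying to the right of the cupboard's front. Origin: centre of its underside, long along its y. To be left alone.
- scoop: White measuring scoop 62 x 126 x 41 mm, to the left of the cupboard. Origin: centre of its underside, long along its y. To be left alone.
Things that resemble listed ones, but are neither listed nor needed, are in the scene too. There is more than one size of the cream_pot; the job needs the largest.

How it is judged:
By the outcome, as a careful person would: the job done as asked, in the order asked, and still so for the second after the job is handed in, with the robot touching nothing.
It also fails if it takes over 64 s, if anything falls off the work surface, if the arm or the gripper's body presses on something with over 40 N, if the wrist force passes 120 N, or if a joint passes its speed limit or range.

ROBOT

A 6-joint arm with a two-finger parallel gripper is mounted at the origin on a cart in front of the work surface, level with it; the furniture and walls round the work are solid. World frame = base frame: x ahead of the robot, y to its left, z up, the work surface at z = 0. Lengths are in m, angles in degrees, forces in N, time in s.
With the tool pointing down it reaches from about 0.4 to 0.825 m from the base axis. Payload 7 kg.
Tool frame: the origin (TCP) lies at the very end of the fingers, on their centre line; the grasp point (between the pads) lies behind it (r.grasp_offset is the z of the grasp point in the tool frame, in m); z points along the fingers, y is the direction in which the jaws open and shut (so a half turn about z gives the same grasp; the last joint's range is limited). The gripper opens to 88 mm and grips with 3 to 60 N. Pads are 19 mm wide; open, the fingers measure 130 mm over their backs; the gripper's body (78 mm by 193 mm) begins 47 mm behind the grasp point.
Start: joints at [-48.18, 20.546, 0.682, 0, -70.136, -16.507], TCP at [0.289, -0.61, 0.227] pointing down, gripper open.
Joint ranges: [-176.03, 176.03], [-82.01, 121.73], [-58.28, 71.71], [-173.87, 95.51], [-174.79, -0.11], [-173.66, 173.66]. Speed limits (degrees/s): [136.94, 136.94, 172.46, 180, 180, 180].

INTERFACE

Orientations are given as [roll, pitch, yaw] about the fixed x, y, z axes, in that order (R = Rz(yaw) Ry(pitch) Rx(roll)).
In Python, from plant import r gives the robot as it stands. The module is installed in compiled form; this text tells all that it offers.
- The arm moves only by the tool servo_tool, never from a script. Its argument "targets" is a list of rows, each an object of numbers: "dx", "dy", "dz": the shift along the world's x, y, z in cm; "spin": the turn about the world's z in rad; "grip": the opening in per cent of the stroke, from 0 (shut) to 100 (fully open). A call has exactly 10 rows; each row is the pose to reach, as a shift and turn from the pose commanded when the call began; what a row does not reach only later rows make up. A row lasts 1/12 s, in which the tool goes at most 41.7 mm and 7.16 degrees, less where a joint would pass 70% of its speed; a pose out of reach is approached as far as the arm can. A call with a gripper value outside its range is refused whole. The fingers move at their own pace and stop on an object; "squeeze" is the grip in N (left out, the last holds). Time passes only in rows, so rows that repeat a pose let the fingers close, or fill a call up. It gives the time, the measured TCP pose, the force and the opening at its end, in the units of the state.
- r.get_state(): the state, without advancing time (a new reading comes with each control period).
- r.capture(name): name is "scene" or "top" or "wrist"; returns the picture (384x512x3 uint8, blue, green, red); there is no depth.
- r.get_calibration(name): a dict with "K" (3x3 intrinsics, pixels), "extrinsics" (4x4, takes a point from camera to world coordinates). Camera axes: x right, y down, z forward; pixel columns grow to the right and rows downward; lengths in m; the calibration is good to about 2 mm. A picture is of the moment at which its call begins: read the wrist's pose just before it. get_calibration takes no time and is no camera call; for the wrist camera it gives the pose at the moment of the call.
- r.close_job(): hands the job in, once; it reports no verdict.
Trained networks look in the newest picture that a camera, given by its name, has taken for a name from the list of things; names that differ only in an ending like _2 or _b are one class to them, and where a whole thing is asked for, a point or a joint stands for the part that bears it (a point fixed in the world has none). Each returns a list of dicts, best first, with "p" (0 to 1); they miss things now and then, are a little off and sometimes report something else, mostly with a low value. They report only what shows in the picture. A call takes as long as a camera call. They do not tell look-alikes from the thing itself.
- r.cut_out(name, camera): "mask" (384x512 bool, what is visible of it) and "extent" ([left, top, right, bottom] in pixels, round what is visible of it).
The state is a dict: "time_s": time; "joints": joint angles; "qd": joint speeds; "joint_torque": joint torques, N m; "tcp_pos": TCP position; "eef_rot": TCP orientation; "contact_force": force on the tool from outside, world axes, zero at the start; "moment": the same for the moment, N m; "gripper_width": finger opening in m.
Only numpy, scipy, OpenCV 4.12 (cv2) and the standard library are available. Lean on these libraries where they do the work, as an engineer would, in place of code of your own. Each camera call takes 0.05 s, during which the arm holds its last target. There are 200 camera calls.

## Working session

There is one attempt and no reset: what is moved stays moved. The work goes in short steps, Python scripts to look and compute and a tool call to move; the robot and the scene stay as the last step left them, time stands still between calls to the robot, and variables do not carry over. Pictures are saved under pics/ and viewed, about 8 in all and at most 12, crops included, and the job is handed in when it is done.

Besides the shell and the picture viewer there is one more tool, called after ">>>" in YAML: its name, and indented under it one key for each argument. servo_tool: Moves the arm, as the interface text tells. Its arguments: {"type":"object","properties":{"targets":{"type":"array"},"squeeze":{"type":"number"}},"required":["targets"]}

```bash
mkdir -p pics; cat > h.py <<'E'
from plant import r
import numpy as np, cv2
def ray(cam,u,v,z):
    c=r.get_calibration(cam);K=np.array(c["K"]);T=np.array(c["extrinsics"])
    d=T[:3,:3]@np.linalg.solve(K,[u,v,1]);o=T[:3,3]
    return o+d*(z-o[2])/d[2]
def proj(cam,P):
    c=r.get_calibration(cam);K=np.array(c["K"]);T=np.linalg.inv(np.array(c["extrinsics"]))
    p=np.atleast_2d(P)@T[:3,:3].T+T[:3,3];q=p@K.T
    return q[:,:2]/q[:,2:]
E
python3 - <<'E'
from h import *
s=r.get_state();print(s)
a=r.capture("scene");b=r.capture("top")
cv2.imwrite("pics/s.png",cv2.resize(a,(800,600)));cv2.imwrite("pics/t.png",cv2.resize(b,(800,600)))
for c in("scene","top"):
  k=r.get_calibration(c);print(c,np.round(k["K"],1).tolist(),np.round(k["extrinsics"],3).tolist())
  for n in("cupboard","door_fold","handle","cream_pot","spool","brush","scoop"):
    print(n,[(round(d["p"],2),np.round(d["extent"]).tolist(),int(d["mask"].sum())) for d in r.cut_out(n,c)])
E
```

```text
{'time_s': 0.0, 'joints': array([-4.81806785e+01,  2.05904290e+01,  6.34398543e-01, -2.01843700e-02,
       -7.01352225e+01, -1.65061226e+01]), 'qd': array([ 0.02519308,  0.00306469, -0.02438445, -0.04359612,  0.05799607,
       -0.00700775]), 'joint_torque': array([ 6.81620240e-04, -5.82713270e+01,  2.93075609e+01,  6.99726373e+00,
        7.39057374e-03, -2.01829639e-04]), 'tcp_pos': array([ 0.28837112, -0.60976833,  0.22563858]), 'eef_rot': array([ 1.79907116e+02, -7.73638198e-03, -1.54693669e+02]), 'contact_force': array([-0.40036151,  0.46575483,  0.01636819]), 'moment': array([-0.01015949,  0.04719898, -0.00419757]), 'gripper_width': 0.08779598589775596}
scene [[431.3, 0.0, 249.9], [0.0, 431.3, 194.4], [0.0, 0.0, 1.0]] [[0.715, -0.379, 0.587, -0.027], [-0.699, -0.416, 0.582, -0.43], [0.024, -0.826, -0.563, 0.6], [0.0, 0.0, 0.0, 1.0]]
cupboard [(0.78, [239.0, 167.0, 351.0, 247.0], 4581)]
door_fold [(0.9, [240.0, 190.0, 320.0, 246.0], 1785), (0.57, [266.0, 208.0, 316.0, 245.0], 1055)]
handle [(0.74, [267.0, 206.0, 316.0, 240.0], 1061)]
cream_pot [(0.87, [266.0, 248.0, 287.0, 275.
[... 262 characters left out ...]
, 252.9], [0.0, 392.6, 189.2], [0.0, 0.0, 1.0]] [[-0.019, -0.987, 0.161, 0.344], [-0.999, 0.024, 0.028, 0.137], [-0.031, -0.161, -0.987, 1.055], [0.0, 0.0, 0.0, 1.0]]
cupboard [(0.92, [247.0, 118.0, 332.0, 190.0], 3003)]
door_fold [(0.55, [255.0, 163.0, 332.0, 190.0], 828)]
handle [(0.73, [293.0, 168.0, 336.0, 190.0], 531)]
cream_pot [(0.65, [354.0, 207.0, 365.0, 217.0], 113), (0.53, [317.0, 198.0, 336.0, 218.0], 295), (0.52, [289.0, 228.0, 304.0, 243.0], 139), (0.28, [242.0, 117.0, 336.0, 190.0], 3165)]
spool [(0.4, [256.0, 150.0, 266.0, 154.0], 24), (0.25, [191.0, 156.0, 236.0, 189.0], 531)]
brush [(0.82, [350.0, 162.0, 377.0, 176.0], 304)]
scoop [(0.64, [191.0, 156.0, 232.0, 190.0], 601)]
```

View pics/s.png

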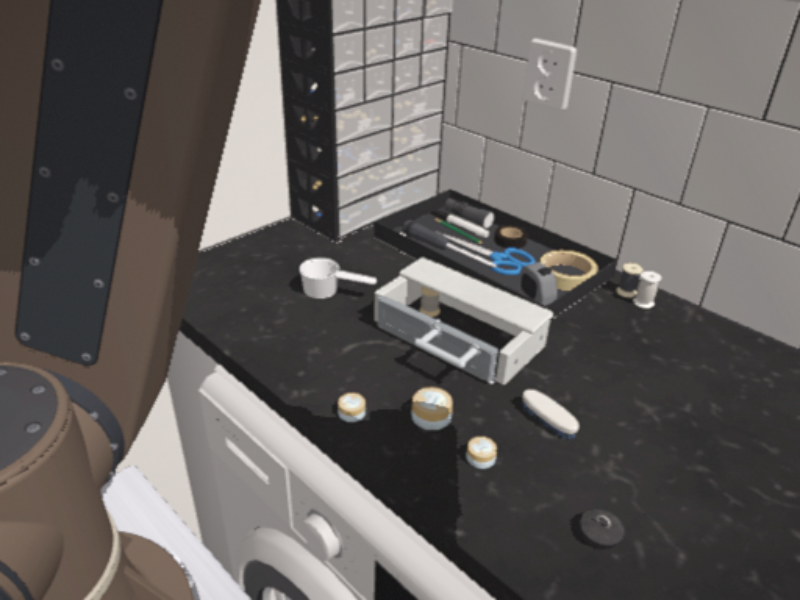

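View pics/t.png

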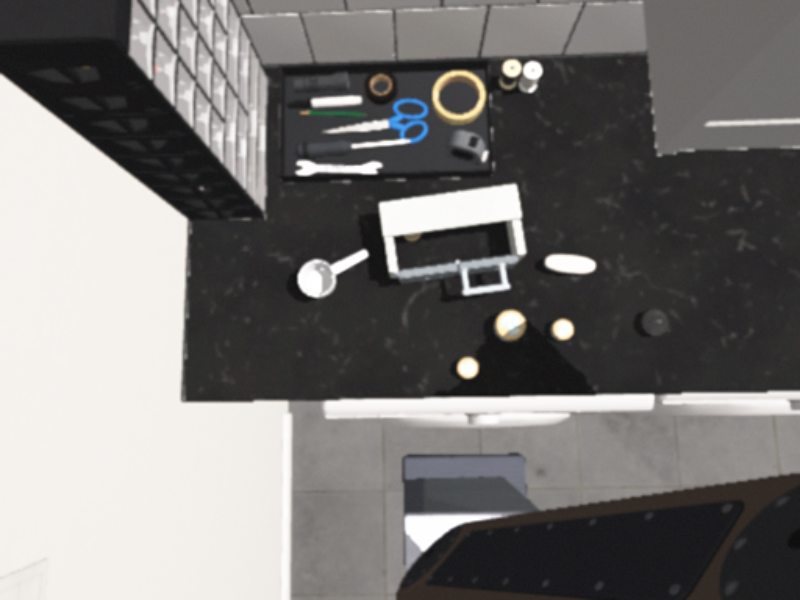

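```bash
cat > fit.py <<'E'
from h import *
from scipy.optimize import least_squares
s=.64
# local pts (x,y,z) mm with pixel (800x600)
obs=[("top",(108+8,115,60),(379,202)),("top",(116,-115,60),(519,185)),("top",(60,-115,60),(523,222)),("top",(60,115,60),(386,236)),
("scene",(116,115,60),(418,261)),("scene",(116,-115,60),(551,313)),("scene",(60,-115,60),(521,331))]
def W(p,P):
    c,sn=np.cos(p[2]),np.sin(p[2]);P=np.atleast_2d(P)/1000.
    return np.c_[p[0]+c*P[:,0]-sn*P[:,1],p[1]+sn*P[:,0]+c*P[:,1],P[:,2]]
def f(p): return np.concatenate([(proj(c,W(p,P))[0]-np.array(u)*s) for c,P,u in obs])
E
python3 - <<'E'
from fit import *
r_=least_squares(f,[.65,.0,0.1],loss="soft_l1");p=r_.x;print(p,np.degrees(p[2]),np.round(r_.fun.reshape(-1,2),1).tolist())
np.save("p.npy",p)
for u in((510,325),(562,329),(467,368)): print(ray("top",u[0]*s,u[1]*s,.028))
for u in((432,395),(481,445),(351,400)): print(ray("scene",u[0]*s,u[1]*s,.028))
outs=[]
for c,(x0,y0) in(("top",(235,105)),("scene",(225,150))):
    im=r.capture(c);k=6;w,h=130,98
    z=cv2.resize(im[y0:y0+h,x0:x0+w],None,fx=k,fy=k,interpolation=cv2.INTER_CUBIC)
    L=[[(116,115,60),(116,-115,60),(60,-115,60),(60,115,60),(116,115,60)],[(0,115,0),(0,-115,0),(0,-115,60),(0,115,60),(0,115,0)],[(0,100,56),(0,-100,56),(0,-100,4),(0,100,4)],[(-50,-5,48),(-50,-75,48)]]
    for l in L:
        q=((proj(c,W(p,l))-[x0,y0]+.5)*k).astype(int);cv2.polylines(z,[q],False,(0,0,255),1)
    cv2.imwrite(f"pics/{c}2.png",z)
E
```

```text
[0.55847206 0.06123696 0.09535771] 5.463594420358771 [[1.0, 1.5], [-1.7, 1.9], [-1.2, -1.3], [-1.2, 0.2], [2.4, -1.8], [-0.3, 0.8], [5.9, 0.6]]
[ 0.45722972 -0.02547995  0.028     ]
[ 0.44860309 -0.11139531  0.028     ]
[0.38715501 0.04894653 0.028     ]
[ 0.46588746 -0.01993104  0.028     ]
[ 0.44438055 -0.1170918   0.028     ]
[0.384941   0.04257149 0.028     ]
```

View pics/top2.png

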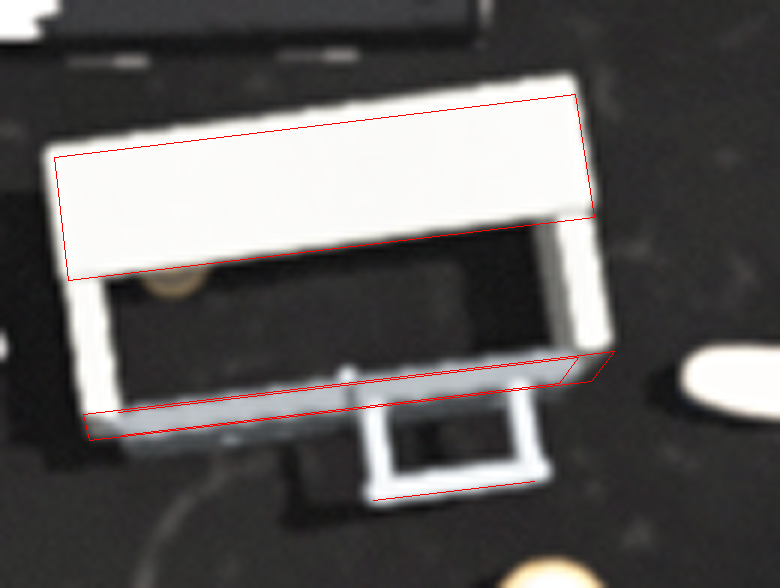

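View pics/scene2.png

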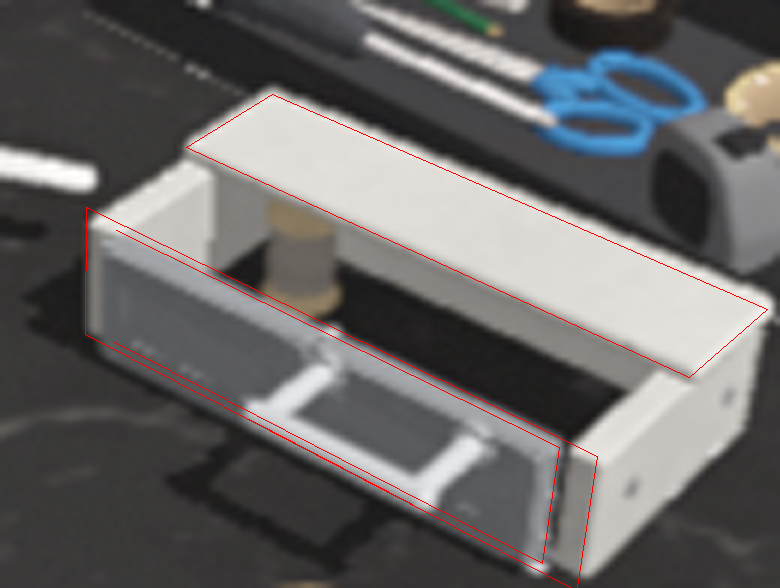

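```bash
cat > fit2.py <<'E'
from fit import *
T=lambda u,v:((u/6-.5+235),(v/6-.5+105))
S=lambda u,v:((u/6-.5+225),(v/6-.5+150))
obs=[("top",(116,115,60),T(45,149)),("top",(116,-115,60),T(575,73)),("top",(60,-115,60),T(594,214)),("top",(60,115,60),T(66,279)),("top",(0,-115,60),T(612,350)),("top",(0,115,60),T(83,416)),
("scene",(116,115,60),S(272,92)),("scene",(116,-115,60),S(772,298)),("scene",(60,-115,60),S(691,377)),("scene",(60,115,60),S(187,149)),("scene",(0,-115,60),S(600,458)),("scene",(0,-115,0),S(581,578)),("scene",(0,115,60),S(90,217)),("scene",(0,115,0),S(90,335))]
def f(q):
    out=[]
    for c,P,u in obs:
        o=q[3:5] if c=="top" else q[5:7]
        out.append(proj(c,W(q,P))[0]+o*1-np.array(u))
    return np.concatenate(out+[np.array(q[3:])*.7])
E
python3 - <<'E'
from fit2 import *
R=least_squares(f,[.56,.06,.12,0,0,0,0],loss="soft_l1");p=R.x;print(np.round(p,4),np.round(R.fun.reshape(-1,2),1).tolist())
np.save("p.npy",p)
c,sn=np.cos(p[2]),np.sin(p[2])
def loc(P): d=np.array(P[:2])-p[:2];return np.round([1000*(c*d[0]+sn*d[1]),1000*(-sn*d[0]+c*d[1])],1)
print("handle",W(p,(-50,-40,48)),"fold",W(p,(0,0,0)))
o=p[3:5];os=p[5:7]
for u in(T(375,495),T(546,470)): print("bar",loc(ray("top",u[0]-o[0],u[1]-o[1],.05)))
for u in((510,325),(562,329),(467,368)): q=ray("top",u[0]*s-o[0],u[1]*s-o[1],.028);print(q,loc(q))
for u in((432,395),(481,445),(351,400)): q=ray("scene",u[0]*s-os[0],u[1]*s-os[1],.028);print(q,loc(q))
E
```

```text
[ 0.5604  0.0618  0.103   0.0098 -0.0216  0.1884  0.2485] [[1.0, 1.1], [-0.5, 2.7], [-0.4, -0.4], [0.0, -0.1], [0.2, -0.8], [-0.1, -0.6], [0.1, 0.4], [-0.5, 1.5], [0.2, -0.4], [0.1, -0.3], [0.4, -0.7], [0.1, 1.7], [-0.2, -1.5], [-0.4, -0.1], [0.0, -0.0], [0.1, 0.2]]
handle [[0.51473804 0.01687685 0.048     ]] fold [[0.5603597  0.06180639 0.        ]]
bar [-50.2  -5.7]
bar [-48.7 -80.1]
[ 0.45717349 -0.02545161  0.028     ] [-111.6  -76.2]
[ 0.44854714 -0.11136638  0.028     ] [-129.  -160.8]
[0.38709985 0.04897401 0.028     ] [-173.7    5.1]
[ 0.46614939 -0.01918334  0.028     ] [-102.   -70.9]
[ 0.44460749 -0.11646675  0.028     ] [-133.5 -165.4]
[0.38514416 0.04335205 0.028     ] [-176.2   -0.3]
```

>>> servo_tool:
  targets:
    - {"dx":2,"dy":4,"dz":0,"spin":0.1,"grip":60}
    - {"dx":4,"dy":8,"dz":0,"spin":0.2,"grip":40}
    - {"dx":6,"dy":12,"dz":0,"spin":0.3,"grip":25}
    - {"dx":8,"dy":16,"dz":0,"spin":0.4,"grip":25}
    - {"dx":10,"dy":20,"dz":0,"spin":0.5,"grip":25}
    - {"dx":12,"dy":24,"dz":0,"spin":0.6,"grip":25}
    - {"dx":14,"dy":28,"dz":0,"spin":0.7,"grip":25}
    - {"dx":16,"dy":32,"dz":0,"spin":0.8,"grip":25}
    - {"dx":17,"dy":36,"dz":0,"spin":0.9,"grip":25}
    - {"dx":18,"dy":40,"dz":0,"spin":1.0,"grip":25}
  squeeze: 10

```text
time_s: 1.73
tcp_pos: [0.463, -0.2306, 0.2268]
eef_rot: [-180.0, -0.0, -97.1]
contact_force: [1.8, -0.3, 1.6]
gripper_width: 0.0265
```

>>> servo_tool:
  targets:
    - {"dx":1,"dy":4,"dz":-1,"spin":0.1,"grip":25}
    - {"dx":2,"dy":8,"dz":-2,"spin":0.2,"grip":25}
    - {"dx":3,"dy":12,"dz":-3,"spin":0.232,"grip":25}
    - {"dx":4,"dy":16,"dz":-4,"spin":0.232,"grip":25}
    - {"dx":4.6,"dy":20,"dz":-5,"spin":0.232,"grip":25}
    - {"dx":4.6,"dy":22.7,"dz":-6,"spin":0.232,"grip":25}
    - {"dx":4.6,"dy":22.7,"dz":-7,"spin":0.232,"grip":25}
    - {"dx":4.6,"dy":22.7,"dz":-7,"spin":0.232,"grip":25}
    - {"dx":4.6,"dy":22.7,"dz":-7,"spin":0.232,"grip":25}
    - {"dx":4.6,"dy":22.7,"dz":-7,"spin":0.232,"grip":25}

```text
time_s: 2.57
tcp_pos: [0.5085, -0.0062, 0.1571]
eef_rot: [-180.0, -0.0, -84.1]
contact_force: [-0.1, -0.4, -0.1]
gripper_width: 0.0218
```

```bash
python3 - <<'E'
from h import *
from fit import W
p=np.load("p.npy");print(r.grasp_offset)
st=r.get_state();print(st["tcp_pos"],st["eef_rot"],st["gripper_width"],st["joints"])
im=r.capture("wrist");k=r.get_calibration("wrist");print(np.round(k["extrinsics"],3).tolist())
L=[[(116,115,60),(116,-115,60),(60,-115,60),(60,115,60),(116,115,60)],[(0,115,60),(0,-115,60)],[(-50,-5,48),(-50,-75,48)]]
z=cv2.resize(im,(768,576))
for l in L:
    q=(proj("wrist",W(p,l))*1.5).astype(int);cv2.polylines(z,[q],False,(0,0,255),1)
cv2.imwrite("pics/w1.png",z)
for n in("handle","cream_pot"):print(n,[(round(d["p"],2),np.round(d["extent"]).tolist()) for d in r.cut_out(n,"wrist")])
E
```

```text
-0.0188
[ 0.50851008 -0.00616379  0.15714686] [-1.79970333e+02 -8.59590345e-03 -8.41346974e+01] 0.0218483538300417 [ 2.14760090e+01  8.24436363e+00 -2.57269572e+01  1.96150835e-02
 -5.60024216e+01 -1.56216684e+01]
[[-0.995, -0.098, -0.028, 0.517], [-0.102, 0.953, 0.285, -0.083], [-0.001, 0.286, -0.958, 0.316], [0.0, 0.0, 0.0, 1.0]]
handle [(0.58, [177.0, 146.0, 247.0, 259.0])]
cream_pot [(0.79, [283.0, 142.0, 332.0, 196.0]), (0.79, [341.0, 227.0, 373.0, 236.0]), (0.66, [307.0, 56.0, 350.0, 95.0])]
```

View pics/w1.png

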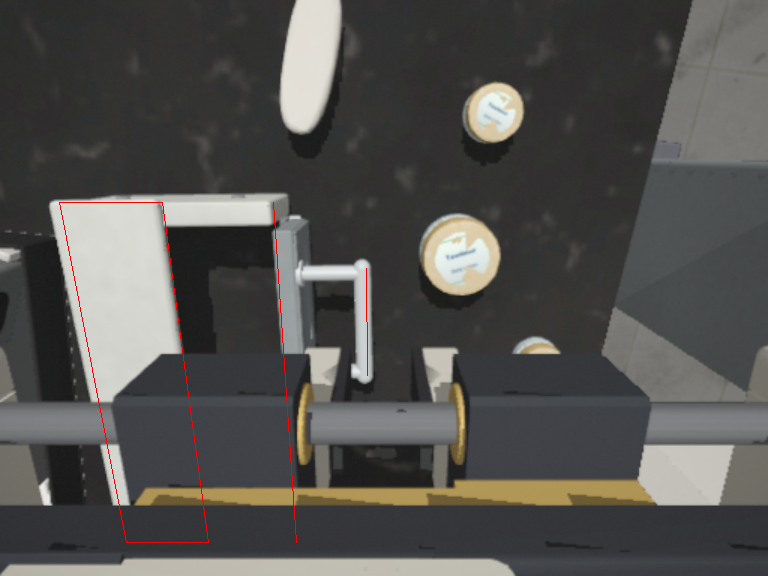

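>>> servo_tool:
  targets:
    - {"dx":0.7,"dy":2.3,"dz":0,"spin":0,"grip":25}
    - {"dx":0.7,"dy":2.3,"dz":-3,"spin":0,"grip":25}
    - {"dx":0.7,"dy":2.3,"dz":-6,"spin":0,"grip":25}
    - {"dx":0.7,"dy":2.3,"dz":-8,"spin":0,"grip":25}
    - {"dx":0.7,"dy":2.3,"dz":-10,"spin":0,"grip":25}
    - {"dx":0.7,"dy":2.3,"dz":-11,"spin":0,"grip":25}
    - {"dx":0.7,"dy":2.3,"dz":-12,"spin":0,"grip":25}
    - {"dx":0.7,"dy":2.3,"dz":-12.3,"spin":0,"grip":20}
    - {"dx":0.7,"dy":2.3,"dz":-12.3,"spin":0,"grip":16}
    - {"dx":0.7,"dy":2.3,"dz":-12.3,"spin":0,"grip":16}

```text
time_s: 3.55
tcp_pos: [0.5159, 0.0176, 0.0343]
eef_rot: [-179.9, 0.0, -84.1]
contact_force: [-0.5, 0.5, 0.6]
gripper_width: 0.0147
```

```bash
python3 - <<'E'
from h import *
p=np.load("p.npy");th=p[2];R=np.array([[np.cos(th),-np.sin(th)],[np.sin(th),np.cos(th)]])
b=lambda a:R@np.array([-6*np.sin(a)-5*np.cos(a),10-14*np.cos(a)-5*np.sin(a)])
A=np.linspace(0,1.47,22)
for a in A:print(round(a,3),np.round(b(a)-b(0),2),np.round(R@[-np.cos(a),-np.sin(a)],2))
st=r.get_state();print(st["tcp_pos"],st["contact_force"],st["gripper_width"])
E
```

```text
0.0 [0. 0.] [-0.99 -0.1 ]
0.07 [-0.37 -0.36] [-0.99 -0.17]
0.14 [-0.73 -0.64] [-0.97 -0.24]
0.21 [-1.06 -0.85] [-0.95 -0.31]
0.28 [-1.37 -0.98] [-0.93 -0.37]
0.35 [-1.66 -1.04] [-0.9  -0.44]
0.42 [-1.92 -1.02] [-0.87 -0.5 ]
0.49 [-2.15 -0.93] [-0.83 -0.56]
0.56 [-2.36 -0.76] [-0.79 -0.62]
0.63 [-2.53 -0.52] [-0.74 -0.67]
0.7 [-2.68 -0.21] [-0.69 -0.72]
0.77 [-2.8   0.18] [-0.64 -0.77]
0.84 [-2.89  0.64] [-0.59 -0.81]
0.91 [-2.94  1.16] [-0.53 -0.85]
0.98 [-2.96  1.75] [-0.47 -0.88]
1.05 [-2.96  2.41] [-0.41 -0.91]
1.12 [-2.91  3.12] [-0.34 -0.94]
1.19 [-2.84  3.88] [-0.27 -0.96]
1.26 [-2.74  4.7 ] [-0.21 -0.98]
1.33 [-2.61  5.57] [-0.14 -0.99]
1.4 [-2.44  6.48] [-0.07 -1.  ]
1.47 [-2.25  7.42] [ 0. -1.]
[0.51593603 0.01757646 0.03433524] [-0.54607171  0.49346538  0.57420386] 0.01470185783413707
```

>>> servo_tool:
  targets:
    - {"dx":-0.37,"dy":-0.36,"dz":0,"spin":0.07,"grip":16}
    - {"dx":-0.73,"dy":-0.64,"dz":0,"spin":0.14,"grip":16}
    - {"dx":-1.06,"dy":-0.85,"dz":0,"spin":0.21,"grip":16}
    - {"dx":-1.37,"dy":-0.98,"dz":0,"spin":0.28,"grip":16}
    - {"dx":-1.66,"dy":-1.04,"dz":0,"spin":0.35,"grip":16}
    - {"dx":-1.92,"dy":-1.02,"dz":0,"spin":0.42,"grip":16}
    - {"dx":-2.15,"dy":-0.93,"dz":0,"spin":0.49,"grip":16}
    - {"dx":-2.36,"dy":-0.76,"dz":0,"spin":0.56,"grip":16}
    - {"dx":-2.53,"dy":-0.52,"dz":0,"spin":0.63,"grip":16}
    - {"dx":-2.68,"dy":-0.21,"dz":0,"spin":0.7,"grip":16}

```text
time_s: 4.38
tcp_pos: [0.4897, 0.0159, 0.035]
eef_rot: [-179.8, -0.1, -43.8]
contact_force: [1.2, 0.1, 0.1]
gripper_width: 0.0137
```

>>> servo_tool:
  targets:
    - {"dx":-0.12,"dy":0.39,"dz":0,"spin":0.07,"grip":16}
    - {"dx":-0.21,"dy":0.85,"dz":0,"spin":0.14,"grip":16}
    - {"dx":-0.26,"dy":1.37,"dz":0,"spin":0.21,"grip":16}
    - {"dx":-0.28,"dy":1.96,"dz":0,"spin":0.28,"grip":16}
    - {"dx":-0.28,"dy":2.62,"dz":0,"spin":0.35,"grip":16}
    - {"dx":-0.23,"dy":3.33,"dz":0,"spin":0.42,"grip":16}
    - {"dx":-0.16,"dy":4.09,"dz":0,"spin":0.49,"grip":16}
    - {"dx":-0.06,"dy":4.91,"dz":0,"spin":0.56,"grip":16}
    - {"dx":0.07,"dy":5.78,"dz":0,"spin":0.63,"grip":16}
    - {"dx":0.07,"dy":5.78,"dz":0,"spin":0.63,"grip":16}

```text
time_s: 5.22
tcp_pos: [0.4904, 0.0746, 0.0348]
eef_rot: [-179.9, -0.1, -7.6]
contact_force: [0.5, -1.1, 0.2]
gripper_width: 0.014
```

>>> servo_tool:
  targets:
    - {"dx":0.1,"dy":0.5,"dz":0,"spin":0.04,"grip":16}
    - {"dx":0.17,"dy":0.91,"dz":0,"spin":0.07,"grip":16}
    - {"dx":0.25,"dy":1.3,"dz":0,"spin":0.1,"grip":16}
    - {"dx":0.3,"dy":1.6,"dz":0,"spin":0.12,"grip":16}
    - {"dx":0.3,"dy":1.8,"dz":0,"spin":0.12,"grip":16}
    - {"dx":0.3,"dy":2.0,"dz":0,"spin":0.12,"grip":16}
    - {"dx":0.3,"dy":2.0,"dz":0,"spin":0.12,"grip":16}
    - {"dx":0.3,"dy":2.0,"dz":0,"spin":0.12,"grip":16}
    - {"dx":0.3,"dy":2.0,"dz":0,"spin":0.12,"grip":16}
    - {"dx":0.3,"dy":2.0,"dz":0,"spin":0.12,"grip":16}

```text
time_s: 6.05
tcp_pos: [0.4924, 0.0906, 0.0339]
eef_rot: [179.8, 0.0, -1.0]
contact_force: [6.6, -17.4, 2.5]
gripper_width: 0.0141
```

```bash
python3 - <<'E'
from h import *
a=r.capture("scene");b=r.capture("top")
cv2.imwrite("pics/o.png",np.hstack([cv2.resize(a[150:310,180:370],None,fx=2,fy=2),cv2.resize(b[100:260,200:390],None,fx=2,fy=2)]))
for c in("scene","top"):
  for n in("cream_pot","spool"): print(c,n,[(round(d["p"],2),np.round(d["extent"]).tolist()) for d in r.cut_out(n,c)])
E
```

```text
scene cream_pot [(0.82, [218.0, 252.0, 232.0, 269.0]), (0.58, [298.0, 279.0, 317.0, 299.0]), (0.56, [262.0, 250.0, 287.0, 274.0])]
scene spool []
top cream_pot [(0.56, [314.0, 197.0, 336.0, 219.0]), (0.43, [292.0, 228.0, 306.0, 244.0])]
top spool []
```

View pics/o.png

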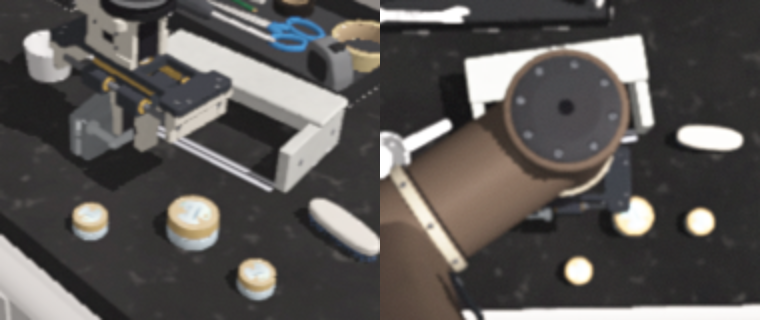

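>>> servo_tool:
  targets:
    - {"dx":0,"dy":-0.6,"dz":0,"spin":0,"grip":20}
    - {"dx":0,"dy":-0.6,"dz":0,"spin":0,"grip":24}
    - {"dx":0,"dy":-0.6,"dz":0,"spin":0,"grip":24}
    - {"dx":0,"dy":-0.6,"dz":1.5,"spin":0,"grip":24}
    - {"dx":0,"dy":-0.6,"dz":3,"spin":0,"grip":24}
    - {"dx":0,"dy":-0.6,"dz":6,"spin":0,"grip":24}
    - {"dx":0,"dy":-0.6,"dz":9,"spin":0,"grip":24}
    - {"dx":0,"dy":-4,"dz":9,"spin":0.06,"grip":40}
    - {"dx":-1,"dy":-8,"dz":9,"spin":0.12,"grip":60}
    - {"dx":-2,"dy":-11,"dz":9,"spin":0.12,"grip":75}

```text
time_s: 7.18
tcp_pos: [0.4722, -0.0174, 0.1241]
eef_rot: [-180.0, -0.1, 6.1]
contact_force: [-0.4, -0.5, 0.5]
gripper_width: 0.0359
```

```bash
python3 - <<'E'
from h import *
K=np.array(r.get_calibration("wrist")["K"])
T=np.array([[-0.995,-0.098,-0.028,0.517],[-0.102,0.953,0.285,-0.083],[-0.001,0.286,-0.958,0.316]])
im=cv2.imread("pics/w1.png")[200:310,410:510]
hsv=cv2.cvtColor(im,cv2.COLOR_BGR2HSV)
m=(hsv[...,2]>110).astype(np.uint8)
n,l,s,c=cv2.connectedComponentsWithStats(m);i=1+s[1:,4].argmax();print("blob",s[i])
for u,v in((462,257),):
  d=T[:,:3]@np.linalg.solve(K,[u/1.5,v/1.5,1]);q=T[:,3]+d*(.028-T[2,3])/d[2];print("pot wrist",q)
p=np.load("p.npy");th=p[2];R=np.array([[np.cos(th),-np.sin(th)],[np.sin(th),np.cos(th)]])
print("local",R.T@(q[:2]-p[:2]))
g=p[:2]+R@[.042,-.05];print("goal",g)
r.capture("top");
for d in r.cut_out("cream_pot","top"):
  e=d["extent"];print("top",round(d["p"],2),e[2]-e[0],ray("top",(e[0]+e[2])/2,(e[1]+e[3])/2,.02))
st=r.get_state();print(st["tcp_pos"],st["eef_rot"])
im=r.capture("wrist");cv2.imwrite("pics/w2.png",im)
E
```

```text
blob [  10   13   81   82 5137]
pot wrist [ 0.45984668 -0.02612717  0.028     ]
local [-0.10902256 -0.07713145]
goal [0.60727864 0.0163904 ]
top 0.49 6.400000000000034 [0.38113954 0.04584557 0.02      ]
[ 0.47020995 -0.01920271  0.12352258] [-1.79974106e+02  4.93201313e-02  5.69010612e+00]
```

View pics/w2.png

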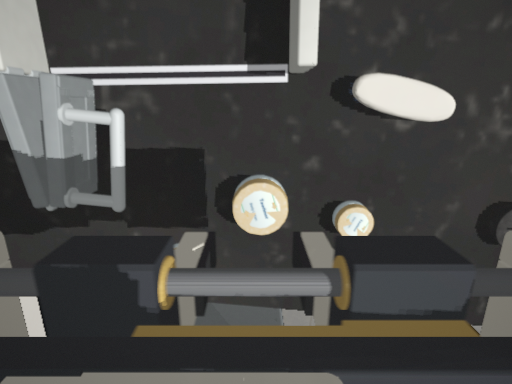

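```bash
python3 - <<'E'
from h import *
q=ray("wrist",260.5,208,.028);print(q, r.get_state()["tcp_pos"])
E
```

```text
[ 0.46236472 -0.02461215  0.028     ] [ 0.47152862 -0.01792526  0.1237769 ]
```

>>> servo_tool:
  targets:
    - {"dx":-1.0,"dy":-0.7,"dz":0,"spin":0,"grip":75}
    - {"dx":-1.0,"dy":-0.7,"dz":-2,"spin":0,"grip":75}
    - {"dx":-1.0,"dy":-0.7,"dz":-4,"spin":0,"grip":75}
    - {"dx":-1.0,"dy":-0.7,"dz":-6,"spin":0,"grip":75}
    - {"dx":-1.0,"dy":-0.7,"dz":-8,"spin":0,"grip":75}
    - {"dx":-1.0,"dy":-0.7,"dz":-9.5,"spin":0,"grip":75}
    - {"dx":-1.0,"dy":-0.7,"dz":-10.5,"spin":0,"grip":75}
    - {"dx":-1.0,"dy":-0.7,"dz":-11.2,"spin":0,"grip":75}
    - {"dx":-1.0,"dy":-0.7,"dz":-11.6,"spin":0,"grip":75}
    - {"dx":-1.0,"dy":-0.7,"dz":-11.6,"spin":0,"grip":75}
  squeeze: 6

```text
time_s: 8.17
tcp_pos: [0.462, -0.0234, 0.007]
eef_rot: [180.0, 0.1, 5.9]
contact_force: [0.7, -0.1, 0.8]
gripper_width: 0.0657
```

>>> servo_tool:
  targets:
    - {"dx":0,"dy":0,"dz":0,"spin":0,"grip":68}
    - {"dx":0,"dy":0,"dz":0,"spin":0,"grip":65}
    - {"dx":0,"dy":0,"dz":0,"spin":0,"grip":62}
    - {"dx":0,"dy":0,"dz":0,"spin":0,"grip":60}
    - {"dx":0,"dy":0,"dz":0,"spin":0,"grip":58}
    - {"dx":0,"dy":0,"dz":0,"spin":0,"grip":56}
    - {"dx":0,"dy":0,"dz":0,"spin":0,"grip":54}
    - {"dx":0,"dy":0,"dz":0,"spin":0,"grip":52}
    - {"dx":0,"dy":0,"dz":0,"spin":0,"grip":52}
    - {"dx":0,"dy":0,"dz":0,"spin":0,"grip":52}

```text
time_s: 9.0
tcp_pos: [0.4624, -0.0238, 0.0078]
eef_rot: [180.0, -0.0, 5.9]
contact_force: [-0.9, -1.3, 5.0]
gripper_width: 0.0492
```

>>> servo_tool:
  targets:
    - {"dx":0.3,"dy":0.6,"dz":0,"spin":0,"grip":52}
    - {"dx":0.8,"dy":1.4,"dz":0,"spin":0,"grip":52}
    - {"dx":1.3,"dy":2.3,"dz":0,"spin":0,"grip":52}
    - {"dx":1.8,"dy":3.2,"dz":0,"spin":0,"grip":52}
    - {"dx":2.2,"dy":4.0,"dz":0,"spin":0,"grip":52}
    - {"dx":3.2,"dy":4.1,"dz":0,"spin":0,"grip":52}
    - {"dx":4.4,"dy":4.2,"dz":0,"spin":0,"grip":52}
    - {"dx":5.6,"dy":4.3,"dz":0,"spin":0,"grip":52}
    - {"dx":6.6,"dy":4.4,"dz":0,"spin":0,"grip":52}
    - {"dx":7.0,"dy":4.5,"dz":0,"spin":0,"grip":52}

```text
time_s: 9.83
tcp_pos: [0.5321, 0.0209, 0.0073]
eef_rot: [180.0, 0.1, 5.8]
contact_force: [-5.5, -1.0, 8.0]
gripper_width: 0.0489
```

>>> servo_tool:
  targets:
    - {"dx":0.7,"dy":0.1,"dz":0,"spin":0,"grip":52}
    - {"dx":1.6,"dy":0.2,"dz":0,"spin":0,"grip":52}
    - {"dx":2.6,"dy":0.3,"dz":0,"spin":0,"grip":52}
    - {"dx":3.6,"dy":0.4,"dz":0,"spin":0,"grip":52}
    - {"dx":4.6,"dy":0.5,"dz":0,"spin":0,"grip":52}
    - {"dx":5.6,"dy":0.6,"dz":0,"spin":0,"grip":52}
    - {"dx":6.5,"dy":0.7,"dz":0,"spin":0,"grip":52}
    - {"dx":7.2,"dy":0.7,"dz":0,"spin":0,"grip":52}
    - {"dx":7.4,"dy":0.7,"dz":0,"spin":0,"grip":52}
    - {"dx":7.4,"dy":0.7,"dz":0,"spin":0,"grip":52}

```text
time_s: 10.67
tcp_pos: [0.6066, 0.0282, 0.0073]
eef_rot: [180.0, 0.0, 5.8]
contact_force: [-0.1, 0.6, -1.0]
gripper_width: 0.0494
```

>>> servo_tool:
  targets:
    - {"dx":0,"dy":0,"dz":0,"spin":0,"grip":60}
    - {"dx":0,"dy":0,"dz":0,"spin":0,"grip":66}
    - {"dx":0,"dy":0,"dz":0,"spin":0,"grip":70}
    - {"dx":0,"dy":0,"dz":0,"spin":0,"grip":70}
    - {"dx":0,"dy":0,"dz":1,"spin":0,"grip":70}
    - {"dx":0,"dy":0,"dz":2.5,"spin":0,"grip":70}
    - {"dx":0,"dy":0,"dz":5,"spin":0,"grip":70}
    - {"dx":0,"dy":0,"dz":8,"spin":0,"grip":70}
    - {"dx":0,"dy":0,"dz":11.7,"spin":0,"grip":70}
    - {"dx":-4,"dy":0,"dz":11.7,"spin":0,"grip":50}

```text
time_s: 11.5
tcp_pos: [0.5763, 0.0301, 0.1332]
eef_rot: [-180.0, -0.9, 6.0]
contact_force: [2.5, 1.3, 2.3]
gripper_width: 0.0584
```

>>> servo_tool:
  targets:
    - {"dx":-3,"dy":1,"dz":0,"spin":-0.04,"grip":35}
    - {"dx":-6,"dy":2.5,"dz":0,"spin":-0.08,"grip":25}
    - {"dx":-7.5,"dy":4,"dz":0,"spin":-0.12,"grip":24}
    - {"dx":-7.5,"dy":5.65,"dz":0,"spin":-0.12,"grip":24}
    - {"dx":-7.5,"dy":5.65,"dz":0,"spin":-0.12,"grip":24}
    - {"dx":-7.5,"dy":5.65,"dz":0,"spin":-0.12,"grip":24}
    - {"dx":-7.5,"dy":5.65,"dz":0,"spin":-0.12,"grip":24}
    - {"dx":-7.5,"dy":5.65,"dz":0,"spin":-0.12,"grip":24}
    - {"dx":-7.5,"dy":5.65,"dz":0,"spin":-0.12,"grip":24}
    - {"dx":-7.5,"dy":5.65,"dz":0,"spin":-0.12,"grip":24}

```text
time_s: 12.33
tcp_pos: [0.4913, 0.0842, 0.1244]
eef_rot: [180.0, 0.0, -1.1]
contact_force: [-0.6, -0.1, -0.0]
gripper_width: 0.0212
```

```bash
python3 - <<'E'
from h import *
from fit import W
st=r.get_state();print(st["tcp_pos"],st["eef_rot"],st["gripper_width"])
im=r.capture("wrist");p=np.load("p.npy")
z=cv2.resize(im,(768,576))
q=lambda a,t:(-100*np.sin(a)+t*np.sin(a)-50*np.cos(a),100-100*np.cos(a)-t*np.cos(a)-50*np.sin(a),48)
l=[q(1.45,5),q(1.45,75)]
cv2.polylines(z,[(proj("wrist",W(p,l))*1.5).astype(int)],False,(0,0,255),1)
t=np.linspace(0,6.3,40);cv2.polylines(z,[(proj("wrist",W(p,np.c_[42+25*np.cos(t),-38+25*np.sin(t),0*t+28]))*1.5).astype(int)],False,(0,255,0),1)
cv2.imwrite("pics/w3.png",z);print("bar mid",W(p,q(1.45,40)))
E
```

```text
[0.49129562 0.0841627  0.12437236] [ 1.79982238e+02  2.58245175e-02 -1.07223383e+00] 0.02121318846791637
bar mid [[0.49167523 0.08837826 0.048     ]]
```

View pics/w3.png

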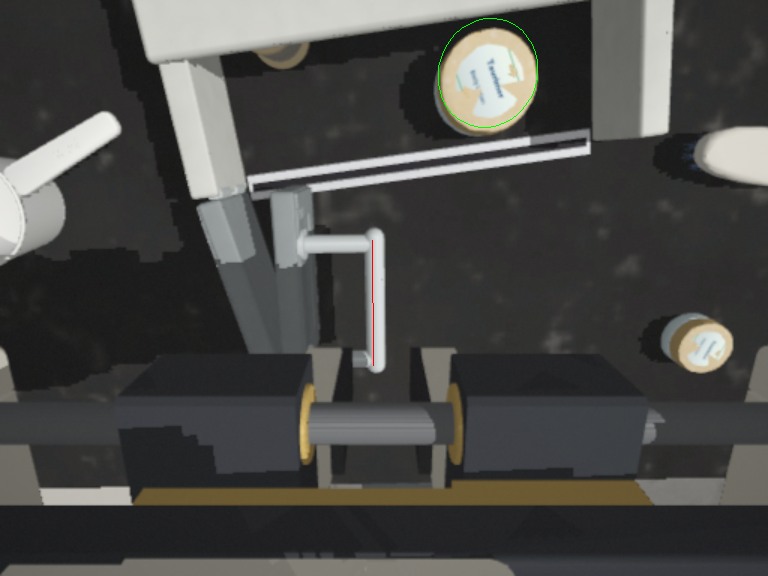

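>>> servo_tool:
  targets:
    - {"dx":0,"dy":0.3,"dz":-1,"spin":0,"grip":24}
    - {"dx":0,"dy":0.3,"dz":-3,"spin":0,"grip":24}
    - {"dx":0,"dy":0.3,"dz":-5,"spin":0,"grip":24}
    - {"dx":0,"dy":0.3,"dz":-6.5,"spin":0,"grip":24}
    - {"dx":0,"dy":0.3,"dz":-7.5,"spin":0,"grip":24}
    - {"dx":0,"dy":0.3,"dz":-8.5,"spin":0,"grip":24}
    - {"dx":0,"dy":0.3,"dz":-9,"spin":0,"grip":24}
    - {"dx":0,"dy":0.3,"dz":-9,"spin":0,"grip":20}
    - {"dx":0,"dy":0.3,"dz":-9,"spin":0,"grip":16}
    - {"dx":0,"dy":0.3,"dz":-9,"spin":0,"grip":16}

```text
time_s: 13.22
tcp_pos: [0.4915, 0.0879, 0.0349]
eef_rot: [-180.0, -0.0, -1.0]
contact_force: [0.6, 0.7, 0.0]
gripper_width: 0.0148
```

>>> servo_tool:
  targets:
    - {"dx":-0.13,"dy":-0.67,"dz":0,"spin":-0.05,"grip":16}
    - {"dx":-0.3,"dy":-1.58,"dz":0,"spin":-0.12,"grip":16}
    - {"dx":-0.43,"dy":-2.45,"dz":0,"spin":-0.19,"grip":16}
    - {"dx":-0.53,"dy":-3.27,"dz":0,"spin":-0.26,"grip":16}
    - {"dx":-0.6,"dy":-4.03,"dz":0,"spin":-0.33,"grip":16}
    - {"dx":-0.65,"dy":-4.74,"dz":0,"spin":-0.4,"grip":16}
    - {"dx":-0.65,"dy":-5.4,"dz":0,"spin":-0.47,"grip":16}
    - {"dx":-0.63,"dy":-5.99,"dz":0,"spin":-0.54,"grip":16}
    - {"dx":-0.58,"dy":-6.51,"dz":0,"spin":-0.61,"grip":16}
    - {"dx":-0.49,"dy":-6.97,"dz":0,"spin":-0.68,"grip":16}

```text
time_s: 14.05
tcp_pos: [0.4869, 0.0181, 0.0354]
eef_rot: [-179.9, -0.0, -40.2]
contact_force: [0.4, 1.4, 0.6]
gripper_width: 0.0141
```

>>> servo_tool:
  targets:
    - {"dx":0.12,"dy":-0.39,"dz":0,"spin":-0.07,"grip":16}
    - {"dx":0.27,"dy":-0.7,"dz":0,"spin":-0.14,"grip":16}
    - {"dx":0.44,"dy":-0.94,"dz":0,"spin":-0.21,"grip":16}
    - {"dx":0.65,"dy":-1.11,"dz":0,"spin":-0.28,"grip":16}
    - {"dx":0.88,"dy":-1.2,"dz":0,"spin":-0.35,"grip":16}
    - {"dx":1.14,"dy":-1.22,"dz":0,"spin":-0.42,"grip":16}
    - {"dx":1.43,"dy":-1.16,"dz":0,"spin":-0.49,"grip":16}
    - {"dx":1.74,"dy":-1.03,"dz":0,"spin":-0.56,"grip":16}
    - {"dx":2.07,"dy":-0.82,"dz":0,"spin":-0.63,"grip":16}
    - {"dx":2.43,"dy":-0.54,"dz":0,"spin":-0.7,"grip":16}

```text
time_s: 14.88
tcp_pos: [0.5019, 0.006, 0.034]
eef_rot: [179.0, -0.4, -80.3]
contact_force: [-19.7, -34.7, 19.6]
gripper_width: 0.026
```

>>> servo_tool:
  targets:
    - {"dx":0.18,"dy":0.18,"dz":0,"spin":-0.04,"grip":16}
    - {"dx":0.37,"dy":0.36,"dz":0,"spin":-0.07,"grip":16}
    - {"dx":0.5,"dy":0.36,"dz":0,"spin":-0.07,"grip":16}
    - {"dx":0.6,"dy":0.36,"dz":0,"spin":-0.07,"grip":16}
    - {"dx":0.7,"dy":0.36,"dz":0,"spin":-0.07,"grip":16}
    - {"dx":0.8,"dy":0.36,"dz":0,"spin":-0.07,"grip":16}
    - {"dx":0.8,"dy":0.36,"dz":0,"spin":-0.07,"grip":16}
    - {"dx":0.8,"dy":0.36,"dz":0,"spin":-0.07,"grip":16}
    - {"dx":0.8,"dy":0.36,"dz":0,"spin":-0.07,"grip":16}
    - {"dx":0.8,"dy":0.36,"dz":0,"spin":-0.07,"grip":16}

```text
time_s: 15.72
tcp_pos: [0.5189, 0.0165, 0.0351]
eef_rot: [-179.9, 0.0, -84.1]
contact_force: [-2.4, 1.5, -0.9]
gripper_width: 0.0145
```

```bash
python3 - <<'E'
from h import *
a=r.capture("scene")
b=r.capture("wrist")
cv2.imwrite("pics/c1.png",np.hstack([cv2.resize(a[150:270,220:370],(450,360)),cv2.resize(b,(350,262))[:,:].copy() if 0 else cv2.copyMakeBorder(cv2.resize(b,(350,262)),0,98,0,0,0)]))
print(r.get_state()["contact_force"])
E
```

```text
[-1.94296595  1.05401529 -0.21089079]
```

View pics/c1.png

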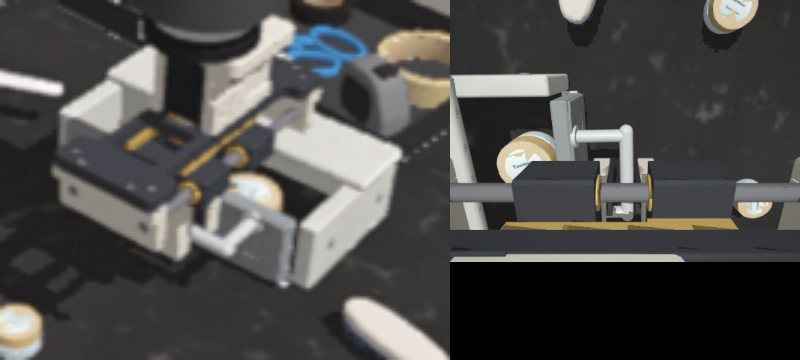

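>>> servo_tool:
  targets:
    - {"dx":0,"dy":0,"dz":0,"spin":0,"grip":20}
    - {"dx":0,"dy":0,"dz":0,"spin":0,"grip":22}
    - {"dx":0,"dy":0,"dz":1,"spin":0,"grip":22}
    - {"dx":0,"dy":0,"dz":2,"spin":0,"grip":22}
    - {"dx":0,"dy":0,"dz":3.5,"spin":0,"grip":22}
    - {"dx":0,"dy":0,"dz":5,"spin":0,"grip":22}
    - {"dx":0,"dy":0,"dz":8,"spin":0,"grip":22}
    - {"dx":-2,"dy":2.0,"dz":11,"spin":0,"grip":22}
    - {"dx":-4,"dy":6,"dz":12,"spin":0,"grip":22}
    - {"dx":-4,"dy":9,"dz":12,"spin":0,"grip":22}

```text
time_s: 16.65
tcp_pos: [0.4781, 0.1071, 0.159]
eef_rot: [-179.7, 0.2, -84.2]
contact_force: [1.4, -0.1, -0.5]
gripper_width: 0.0191
```

```bash
python3 - <<'E'
from h import *
from fit import W
p=np.load("p.npy");b=r.capture("wrist");z=cv2.resize(b,(768,576))
for l in([(-50,-5,48),(-50,-75,48)],[(0,100,56),(0,-100,56)],[(-12,100,56),(-12,-100,56)]):
  cv2.polylines(z,[(proj("wrist",W(p,l))*1.5).astype(int)],False,(0,0,255),1)
cv2.imwrite("pics/c2.png",z)
st=r.get_state();print(st["contact_force"],st["tcp_pos"])
E
```

```text
[1.41975871 5.80234709 0.15679219] [0.47955856 0.11191459 0.15845625]
```

View pics/c2.png

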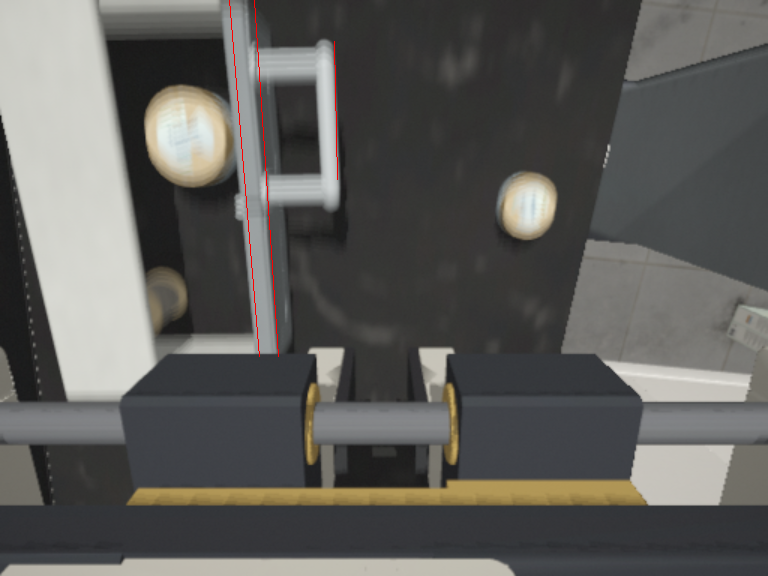

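>>> servo_tool:
  targets:
    - {"dx":0,"dy":2,"dz":3,"spin":0,"grip":22}
    - {"dx":0,"dy":4,"dz":6,"spin":0,"grip":22}
    - {"dx":0,"dy":5,"dz":6,"spin":0,"grip":22}
    - {"dx":0,"dy":5,"dz":6,"spin":0,"grip":10}
    - {"dx":0,"dy":5,"dz":6,"spin":0,"grip":0}
    - {"dx":0,"dy":5,"dz":6,"spin":0,"grip":0}
    - {"dx":0,"dy":5,"dz":6,"spin":0,"grip":0}
    - {"dx":0,"dy":5,"dz":6,"spin":0,"grip":0}
    - {"dx":0,"dy":5,"dz":6,"spin":0,"grip":0}
    - {"dx":0,"dy":5,"dz":6,"spin":0,"grip":0}

```text
time_s: 17.53
tcp_pos: [0.4786, 0.1558, 0.2143]
eef_rot: [180.0, -0.0, -84.1]
contact_force: [0.9, -0.8, 0.1]
gripper_width: 0.0006
```

```bash
python3 - <<'E'
from h import *
from fit import W
p=np.load("p.npy");b=r.capture("wrist");z=cv2.resize(b,(1024,768),interpolation=cv2.INTER_CUBIC)
for l in([(-50,-5,48),(-50,-75,48)],[(-12,100,56),(-12,-100,56)]):
  cv2.polylines(z,[(proj("wrist",W(p,l))*2).astype(int)],False,(0,0,255),1)
a=r.capture("scene")
y=cv2.resize(a[150:250,230:360],(520,400),interpolation=cv2.INTER_CUBIC)
cv2.imwrite("pics/c3.png",np.hstack([z[0:500,180:480],cv2.copyMakeBorder(y,0,100,0,0,0)[:,:500]]))
for d in r.cut_out("cream_pot","wrist"):
  e=d["extent"];print(round(d["p"],2),e,ray("wrist",(e[0]+e[2])/2,(e[1]+e[3])/2,.024))
st=r.get_state();print(st["contact_force"],st["tcp_pos"])
E
```

```text
0.69 [121.6, 12.1, 175.8, 66.7] [0.59985128 0.02829679 0.024     ]
[-0.1059488  -0.66990244 -0.26035564] [0.4786245  0.15605603 0.2144479 ]
```

View pics/c3.png

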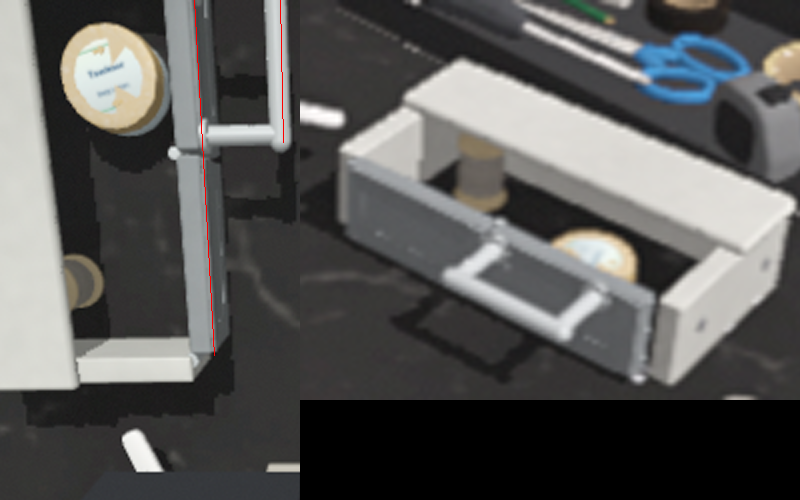

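>>> servo_tool:
  targets:
    - {"dx":1,"dy":-3,"dz":-2,"spin":0,"grip":0}
    - {"dx":2,"dy":-6,"dz":-4,"spin":0,"grip":0}
    - {"dx":2.5,"dy":-8.2,"dz":-6,"spin":0,"grip":0}
    - {"dx":2.5,"dy":-8.2,"dz":-9,"spin":0,"grip":0}
    - {"dx":2.5,"dy":-8.2,"dz":-12,"spin":0,"grip":0}
    - {"dx":2.5,"dy":-8.2,"dz":-15,"spin":0,"grip":0}
    - {"dx":2.5,"dy":-8.2,"dz":-17,"spin":0,"grip":0}
    - {"dx":2.5,"dy":-8.2,"dz":-18.5,"spin":0,"grip":0}
    - {"dx":2.5,"dy":-8.2,"dz":-18.7,"spin":0,"grip":0}
    - {"dx":2.5,"dy":-8.2,"dz":-18.7,"spin":0,"grip":0}

```text
time_s: 18.52
tcp_pos: [0.5032, 0.0739, 0.0269]
eef_rot: [179.9, -0.1, -84.1]
contact_force: [-0.1, -0.2, 0.0]
gripper_width: 0.0004
```

>>> servo_tool:
  targets:
    - {"dx":0.5,"dy":0.05,"dz":0,"spin":0,"grip":0}
    - {"dx":1.0,"dy":0.1,"dz":0,"spin":0,"grip":0}
    - {"dx":1.3,"dy":0.13,"dz":0,"spin":0,"grip":0}
    - {"dx":1.6,"dy":0.16,"dz":0,"spin":0,"grip":0}
    - {"dx":1.8,"dy":0.18,"dz":0,"spin":0,"grip":0}
    - {"dx":2.0,"dy":0.2,"dz":0,"spin":0,"grip":0}
    - {"dx":2.15,"dy":0.22,"dz":0,"spin":0,"grip":0}
    - {"dx":2.3,"dy":0.23,"dz":0,"spin":0,"grip":0}
    - {"dx":2.4,"dy":0.24,"dz":0,"spin":0,"grip":0}
    - {"dx":2.4,"dy":0.24,"dz":0,"spin":0,"grip":0}

```text
time_s: 19.35
tcp_pos: [0.5278, 0.0766, 0.0275]
eef_rot: [180.0, -0.0, -84.1]
contact_force: [-0.0, -0.5, 0.5]
gripper_width: 0.0007
```

>>> servo_tool:
  targets:
    - {"dx":0.1,"dy":0.01,"dz":0,"spin":0,"grip":0}
    - {"dx":0.2,"dy":0.02,"dz":0,"spin":0,"grip":0}
    - {"dx":0.3,"dy":0.03,"dz":0,"spin":0,"grip":0}
    - {"dx":0.4,"dy":0.04,"dz":0,"spin":0,"grip":0}
    - {"dx":0.5,"dy":0.05,"dz":0,"spin":0,"grip":0}
    - {"dx":0.55,"dy":0.05,"dz":0,"spin":0,"grip":0}
    - {"dx":0.6,"dy":0.06,"dz":0,"spin":0,"grip":0}
    - {"dx":0.6,"dy":0.06,"dz":0,"spin":0,"grip":0}
    - {"dx":0.6,"dy":0.06,"dz":0,"spin":0,"grip":0}
    - {"dx":0.6,"dy":0.06,"dz":0,"spin":0,"grip":0}

```text
time_s: 20.18
tcp_pos: [0.5311, 0.0767, 0.0273]
eef_rot: [179.8, -0.0, -84.1]
contact_force: [-10.8, 3.3, 7.7]
gripper_width: 0.0003
```

>>> servo_tool:
  targets:
    - {"dx":0.1,"dy":0.01,"dz":0,"spin":0,"grip":0}
    - {"dx":0.2,"dy":0.02,"dz":0,"spin":0,"grip":0}
    - {"dx":0.3,"dy":0.03,"dz":0,"spin":0,"grip":0}
    - {"dx":0.4,"dy":0.04,"dz":0,"spin":0,"grip":0}
    - {"dx":0.4,"dy":0.04,"dz":0,"spin":0,"grip":0}
    - {"dx":0.4,"dy":0.04,"dz":0,"spin":0,"grip":0}
    - {"dx":0.4,"dy":0.04,"dz":0,"spin":0,"grip":0}
    - {"dx":0.4,"dy":0.04,"dz":0,"spin":0,"grip":0}
    - {"dx":0.4,"dy":0.04,"dz":0,"spin":0,"grip":0}
    - {"dx":0.4,"dy":0.04,"dz":0,"spin":0,"grip":0}

```text
time_s: 21.02
tcp_pos: [0.5314, 0.0765, 0.0271]
eef_rot: [179.4, -0.1, -84.2]
contact_force: [-25.4, 6.9, 21.5]
gripper_width: 0.0002
```

>>> servo_tool:
  targets:
    - {"dx":-1,"dy":-0.1,"dz":0,"spin":0,"grip":0}
    - {"dx":-2,"dy":-0.2,"dz":0,"spin":0,"grip":0}
    - {"dx":-3,"dy":-0.2,"dz":1,"spin":0,"grip":0}
    - {"dx":-3,"dy":-0.2,"dz":4,"spin":0,"grip":0}
    - {"dx":-3,"dy":0,"dz":8,"spin":0,"grip":0}
    - {"dx":-4,"dy":2,"dz":12,"spin":0,"grip":0}
    - {"dx":-5,"dy":5,"dz":15,"spin":0,"grip":0}
    - {"dx":-6,"dy":8,"dz":18.7,"spin":0,"grip":0}
    - {"dx":-6,"dy":8,"dz":18.7,"spin":0,"grip":0}
    - {"dx":-6,"dy":8,"dz":18.7,"spin":0,"grip":0}

```text
time_s: 21.85
tcp_pos: [0.4787, 0.1602, 0.2181]
eef_rot: [-179.6, 0.2, -83.9]
contact_force: [-0.3, 0.6, -1.5]
gripper_width: 0.0003
```

>>> servo_tool:
  targets:
    - {"dx":0,"dy":0,"dz":0,"spin":0,"grip":0}
    - {"dx":0,"dy":0,"dz":0,"spin":0,"grip":0}
    - {"dx":0,"dy":0,"dz":0,"spin":0,"grip":0}
    - {"dx":0,"dy":0,"dz":0,"spin":0,"grip":0}
    - {"dx":0,"dy":0,"dz":0,"spin":0,"grip":0}
    - {"dx":0,"dy":0,"dz":0,"spin":0,"grip":0}
    - {"dx":0,"dy":0,"dz":0,"spin":0,"grip":0}
    - {"dx":0,"dy":0,"dz":0,"spin":0,"grip":0}
    - {"dx":0,"dy":0,"dz":0,"spin":0,"grip":0}
    - {"dx":0,"dy":0,"dz":0,"spin":0,"grip":0}

```text
time_s: 22.68
tcp_pos: [0.4776, 0.1576, 0.2145]
eef_rot: [180.0, 0.0, -84.1]
contact_force: [-0.4, 0.3, -0.4]
gripper_width: 0.0007
```

```bash
python3 - <<'E'
from h import *
from fit import W
p=np.load("p.npy");b=r.capture("wrist");z=cv2.resize(b,(1024,768),interpolation=cv2.INTER_CUBIC)
for l in([(-50,-5,48),(-50,-75,48)],[(-12,100,56),(-12,-100,56)]):
  cv2.polylines(z,[(proj("wrist",W(p,l))*2).astype(int)],False,(0,0,255),1)
a=r.capture("scene")
y=cv2.resize(a[150:250,230:360],(520,400),interpolation=cv2.INTER_CUBIC)
cv2.imwrite("pics/c4.png",np.hstack([z[0:500,180:480],cv2.copyMakeBorder(y,0,100,0,0,0)[:,:500]]))
st=r.get_state();print(st["contact_force"],st["tcp_pos"])
E
```

```text
[0.09111802 0.72690027 1.00731689] [0.47759896 0.15765405 0.21458053]
```

View pics/c4.png

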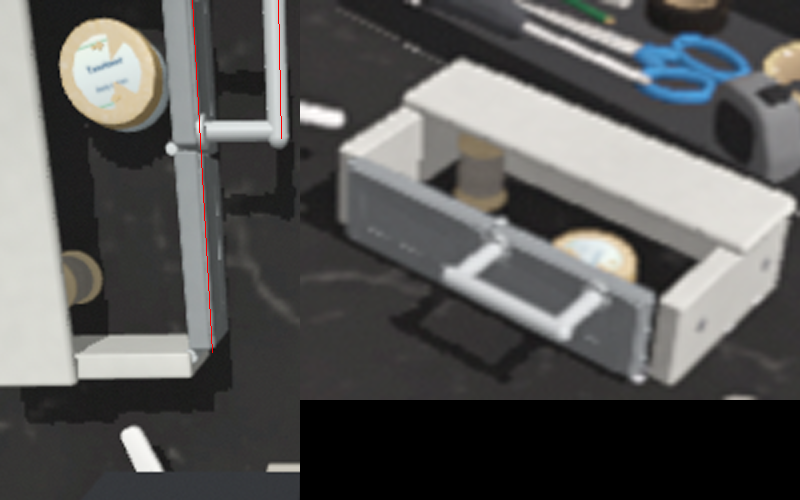

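```bash
python3 -c "
from plant import r
print(r.close_job())"
```

```text
the job is handed in; nothing more can be done
None
```

I folded the door fully open and slid the largest cream pot into the cupboard without lifting it. I then folded the door shut, gave the fold a final push, and handed the job in at about 23 s.

**Opening:** the door reached its stop, pushed there with about 18 N.

**Pot:** the last measurement put it about 39 mm inside the door plane, on the right-hand side. That leaves it fully in the cupboard and clear of the door.

**Closing:** both panels look flat in the wrist and scene pictures. The final push, about 25 N horizontally, met a hard stop and moved the door only about 0.3 mm further. The gripper had no contact with anything at hand-in.

**Left alone:** the spool stands as before. The parts of the brush and scoop I could see in the later pictures looked unmoved, but I did not measure them.

**What went less cleanly:**
- While closing the door, near the end, there was a brief reaction of about 44 N at the fingers on the handle. It spread the fingers to 26 mm and then cleared. That was the wrist reading. I had no separate reading for the gripper body, so I can't rule out that part of the load was on it.
- The closing run left a faint kink at the fold, which is why I added the push.

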